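# Shut the fixings drawer, then find and hold up the fullest tin

### The arm

A 6-joint arm with a two-finger parallel gripper is mounted at the origin on the work surface. World frame = base frame: x ahead of the robot, y to its left, z up, the work surface at z = 0. Lengths are in mm, angles in degrees, forces in N, time in s.
With the tool pointing down it reaches from about 300 to 850 mm from the base axis. Payload 4.2 kg.
Tool frame: the origin (TCP) lies midway between the tips of the shut fingers; the grasp point (between the pads) lies 19 mm behind it (env.grasp_offset is the distance from the TCP to the grasp point, in mm); z points along the fingers, y is the line along which they close (so a half turn about z gives the same grasp; the last joint's range is limited). The gripper opens to 91 mm and grips with 3 to 60 N. Pads are 32 mm wide; open, the fingers measure 118 mm over their backs; the gripper's body (76 mm by 178 mm) begins 60 mm behind the grasp point.
Start: joints at [-71.792, 18.312, 89.639, -0, 72.044, -1.146], TCP at [190.566, -542.52, 213.976] pointing down, gripper open.
Joint ranges: [-177.97, 177.97], [-48.28, 115.42], [12.27, 149.76], [-77.06, 257.06], [2.81, 150.46], [-146.56, 146.56]. Speed limits (degrees/s): [147.25, 147.25, 180, 180, 180, 180].

### API

Orientations are given as [roll, pitch, yaw] about the fixed x, y, z axes, in that order (R = Rz(yaw) Ry(pitch) Rx(roll)).
In Python, from workcell import env, optics gives the robot as it stands. The module is installed in compiled form; this text tells all that it offers.
- The arm moves only by the tool send_rows, never from a script. Its argument "targets" is a list that holds one entry, the list of rows, each a list of 7 numbers: the turn, a rotation vector about the world's x, y, z scaled (see below), then the shift along the world's x, y, z scaled (see below), then the closure, from -1 (fully open) to 1 (shut). In form: [[[rx, ry, rz, x, y, z, gripper], ...]]. A call has 1 to 12 rows; each row shifts and turns the commanded pose from where the row before left it; what a row does not reach is not made up. The controller multiplies each number of a shift by 0.2 m and each number of a turn by pi/2 rad. A row lasts 1/10 s, in which the tool goes at most 50 mm and 8.59 degrees, less where a joint would pass 70% of its speed; a pose out of reach is approached as far as the arm can. A call with a number of a shift or a turn outside -1 to 1 is refused whole. A call with a gripper value outside its range is refused whole. The fingers move at their own pace and stop on an object; "grip_force" is the grip in N (left out, the last holds). Time passes only in rows, so rows that do not move let the fingers close. It gives the time, the measured TCP pose, the force, the opening and the grip force at its end, in the units of the state.
- env.state(): the state, without advancing time (a new reading comes with each control period).
- optics.grab_frame(name): name is "scene" or "top" or "wrist"; returns (picture, depth): 420x560x3 uint8, red, green, blue; 420x560 float32, mm along the optical axis (not along the pixel's ray), 0 where there is no reading.
- optics.camera_info(name): a dict with "camera_matrix" (3x3 intrinsics, pixels), "R" (3x3) and "t" (3): a world point X has camera coordinates R X + t; the wrist camera has in their place "mount" (4x4, takes a point from camera to tool coordinates, whose origin is the TCP and whose axes are the flange's). Camera axes: x right, y down, z forward; pixel columns grow to the right and rows downward; lengths in mm; the calibration is good to about 2 mm. The wrist camera is an equidistant fisheye: a pixel r from the principal point sees the ray r / f radians off the axis. A picture is of the moment at which its call begins: read the wrist's pose just before it. camera_info takes no time and is no camera call.
- env.job_done(): hands the job in; it is judged then, once.
Trained networks look in the newest picture that a camera, given by its name, has taken for a name from the list of things; names that differ only in an ending like _2 or _b are one class to them, and where a whole thing is asked for, a point or a joint stands for the part that bears it (a point fixed in the world has none). Each returns a list of dicts, best first, with "conf" (0 to 1); they miss things now and then, are a little off and sometimes report something else, mostly with a low value. They report only what shows in the picture. A call takes as long as a camera call. They do not tell look-alikes from the thing itself.
- optics.silhouettes(camera, name): "mask" (420x560 bool, what is visible of it) and "at" ([column, row] in pixels, amid what is visible of it).
- optics.place_of(camera, name): "at" ([column, row] in pixels: a listed point, or the origin of a listed thing).
The state is a dict: "time_s": time; "qpos": joint angles; "qvel": joint speeds; "effort": joint torques, N m; "ee_pos": TCP position; "ee_rot": TCP orientation; "force": force on the tool from outside, world axes, zero at the start; "torque": the same for the moment, N m; "gripper_width": finger opening in mm; "gripper_force": force on a finger pad.
Only numpy, scipy, OpenCV 4.12 (cv2) and the standard library are available. Lean on these libraries where they do the work, as an engineer would, in place of code of your own. Each camera call takes 0.05 s, during which the arm holds its last target. There are 200 camera calls.

### The job

The fixings drawer has just been topped up out of the three identical red tins: first slide the yellow-fronted drawer fully shut. Then lift the tins one at a time to compare their weights, standing the lighter ones back upright on the counter, and finish while holding the heaviest one up in the gripper, upright and still, about 20 cm above the counter (do not put it down or let go). Leave the other things on the counter where they are.

Things in the scene. Friction and masses are not known exactly. Their poses are not given: they have to be found in the camera images.
- table: the grey counter itself, fixed, its top level with the robot's base
- drawer_unit: small blue one-drawer unit fixed to the counter, 240 mm deep (x), 200 mm wide (y), 110 mm tall; origin: centre of its underside; its front looks along its own -x, so the drawer is pushed shut along its own +x
- drawer_unit_drawer0 (a joint): how far the drawer stands open, m: 0 fully shut, larger when pulled out towards the robot; starts 0.05 to 0.11. Slides with about 1 N of friction and stays where it is left; rigid stop at 0
- drawer_unit_drawer0_handle (a point): middle of the drawer's black bar handle, which is horizontal along the unit's y, 100 mm long and 11 mm thick, its axis 35 mm in front of the yellow drawer front, 72 mm above the counter; the drawer front is 194 mm wide and reaches from 14 to 97 mm above the counter; moves with the drawer
- tin_a: one of three tins that look exactly alike: closed round red tin with a white band and a flat steel lid, upright on the counter; body 54 mm diameter, lid 56 mm diameter (top 13 mm), 85 mm tall, rigid, lid fixed on, its content can shift by 2 mm. Origin: centre of its underside; z up. Mass unknown, 0.2 to 0.85 kg; the heaviest of the three weighs at least 0.65 kg and each of the other two at most 0.45 kg; its name and place say nothing of its weight
- tin_b: one of three tins that look exactly alike: closed round red tin with a white band and a flat steel lid, upright on the counter; body 54 mm diameter, lid 56 mm diameter (top 13 mm), 85 mm tall, rigid, lid fixed on, its content can shift by 2 mm. Origin: centre of its underside; z up. Mass unknown, 0.2 to 0.85 kg; the heaviest of the three weighs at least 0.65 kg and each of the other two at most 0.45 kg; its name and place say nothing of its weight
- tin_c: one of three tins that look exactly alike: closed round red tin with a white band and a flat steel lid, upright on the counter; body 54 mm diameter, lid 56 mm diameter (top 13 mm), 85 mm tall, rigid, lid fixed on, its content can shift by 2 mm. Origin: centre of its underside; z up. Mass unknown, 0.2 to 0.85 kg; the heaviest of the three weighs at least 0.65 kg and each of the other two at most 0.45 kg; its name and place say nothing of its weight
- drill: yellow and black pistol drill standing on its battery, about 190 mm tall and 170 mm long, a bystander; origin: centre of its underside
- oil_bottle: white bottle with red cap, 56 mm diameter, 145 mm tall, a bystander; origin: centre of its underside
- screwdriver: orange-handled screwdriver, 200 mm long, lying down, a bystander; origin: middle of its length, on the counter; x along it
- tape: yellow tape measure 66 x 66 x 36 mm, a bystander; origin: centre of its underside
- padlock: brass padlock lying flat, about 75 x 50 x 22 mm, a bystander; origin: centre of the brass block's underside
- spanner: steel spanner lying down, 180 mm long, a bystander; origin: middle of its length, on the counter
Things that resemble listed ones, but are neither listed nor needed, are in the scene too. What is shaped like the tin_c but green or pink is not meant. Leave any purple look-alike of the tin_b alone.

How it is judged (in metres and radians):
On the way, in this order (a step that is already met when the one before it is completed fails the run):
1. the drawer is fully shut (within 6 mm), before any tin is lifted (value of joint drawer_unit_drawer0 below 0.006 m and height (world z) of each of tin_a, tin_b, tin_c below 0.012 m), for 0.2 s.
2. a lighter tin has been lifted clear of the counter for comparison while the heaviest stands there, the drawer staying shut (value of joint drawer_unit_drawer0 below 0.006 m and ((height (world z) of tin_a above 0.012 m and (contact force between table and tin_b above 5.4 N or contact force between table and tin_c above 5.4 N)) or (height (world z) of tin_b above 0.012 m and (contact force between table and tin_a above 5.4 N or contact force between table and tin_c above 5.4 N)) or (height (world z) of tin_c above 0.012 m and (contact force between table and tin_a above 5.4 N or contact force between table and tin_b above 5.4 N)))), for 0.1 s.
At the end, for the whole second after the job is handed in: Drawer within 6 mm of shut; the heaviest tin held by the fingers, underside 15 to 35 cm above the counter, within 0.3 rad of upright, still, resting on nothing; the two others stand upright on the counter, untouched, each bearing on it with under 5.4 N (so neither is the heaviest) (value of joint drawer_unit_drawer0 below 0.006 m and ((height (world z) of tin_a between 0.15 and 0.35 m and angle between tin_a's own z axis and vertical below 0.3 rad and linear speed of tin_a below 0.03 m/s and contact force between the fingers and tin_a above 2 N and contact force between each of drawer_unit, drill and tin_a below 0.1 N and height (world z) of tin_b between -0.006 and 0.006 m and angle between each of tin_b, tin_c's own z axis and vertical below 0.1 rad and linear speed of each of tin_b, tin_c below 0.02 m/s and contact force between the fingers and tin_b below 0.1 N and contact force between table and tin_b below 5.4 N and height (world z) of tin_c between -0.006 and 0.006 m and contact force between the fingers and tin_c below 0.1 N and contact force between table and tin_c below 5.4 N) or (height (world z) of tin_b between 0.15 and 0.35 m and angle between tin_b's own z axis and vertical below 0.3 rad and linear speed of tin_b below 0.03 m/s and contact force between the fingers and tin_b above 2 N and contact force between each of drawer_unit, drill and tin_b below 0.1 N and height (world z) of tin_a between -0.006 and 0.006 m and angle between each of tin_a, tin_c's own z axis and vertical below 0.1 rad and linear speed of each of tin_a, tin_c below 0.02 m/s and contact force between the fingers and tin_a below 0.1 N and contact force between table and tin_a below 5.4 N and height (world z) of tin_c between -0.006 and 0.006 m and contact force between the fingers and tin_c below 0.1 N and contact force between table and tin_c below 5.4 N) or (height (world z) of tin_c between 0.15 and 0.35 m and angle between tin_c's own z axis and vertical below 0.3 rad and linear speed of tin_c below 0.03 m/s and contact force between the fingers and tin_c above 2 N and contact force between each of drawer_unit, drill and tin_c below 0.1 N and height (world z) of tin_a between -0.006 and 0.006 m and angle between each of tin_a, tin_b's own z axis and vertical below 0.1 rad and linear speed of each of tin_a, tin_b below 0.02 m/s and contact force between the fingers and tin_a below 0.1 N and contact force between table and tin_a below 5.4 N and height (world z) of tin_b between -0.006 and 0.006 m and contact force between the fingers and tin_b below 0.1 N and contact force between table and tin_b below 5.4 N))); the arm keeps its last pose, push and grip.
It fails at once if a bystander (drill, oil bottle, screwdriver, tape, padlock, spanner) is displaced by more than 3 cm (distance of any of drill, oil_bottle, screwdriver, tape, padlock, spanner from where it was at the start of the episode above 0.03 m).
It also fails if it takes over 70 s, if anything falls off the work surface, if the arm or the gripper's body presses on something with over 40 N, if the wrist force passes 120 N, or if a joint passes its speed limit or range.

## Working session

There is one attempt and no reset: what is moved stays moved. The work goes in short steps, Python scripts to look and compute and a tool call to move; the robot and the scene stay as the last step left them, time stands still between calls to the robot, and variables do not carry over. Pictures are saved under pics/ and viewed, at most 10 in all, crops included, and the job is handed in when it is done.

Besides the shell and the picture viewer there is one more tool, called after "Emit:" as name(argument=value, ...) on one line, values as JSON. send_rows: Moves the arm, as the interface text tells. Its arguments: {"type":"object","properties":{"targets":{"type":"array"},"grip_force":{"type":"number"}},"required":["targets"]}

```bash
mkdir -p pics
cat > h.py <<'E'
import numpy as np, cv2
from workcell import env, optics
def world(cam, d, u, v):
    i=optics.camera_info(cam); K=np.array(i["camera_matrix"]); z=d[int(round(v)),int(round(u))]
    p=np.linalg.inv(K)@[u,v,1]*z
    return np.array(i["R"]).T@(p-np.array(i["t"]))
E
python3 - <<'E'
from h import *
ims=[]
for c in ("scene","top"):
    p,d=optics.grab_frame(c); cv2.imwrite(f"pics/{c}0.png",p[:,:,::-1]); np.save(f"{c}.npy",d)
    for n in ["tin_a","drawer_unit","drill","oil_bottle","screwdriver","tape","padlock","spanner"]:
        for r in optics.silhouettes(c,n):
            if r["conf"]<.2: continue
            m=r["mask"]&(d>0); ys,xs=np.nonzero(m)
            P=np.array([world(c,d,x,y) for x,y in zip(xs[::5],ys[::5])])
            rgb=np.median(p[m],0)
            print(c,n,round(r["conf"],2),np.round(r["at"]),P.min(0).round(),P.max(0).round(),rgb)
    for r in optics.place_of(c,"drawer_unit_drawer0_handle"): print(c,"handle",r, world(c,d,*r["at"]).round())
print(env.state())
E
```

```text
scene tin_a 0.94 [225. 136.] [ 496. -408.    7.] [ 545. -351.   92.] [101.  91.  83.]
scene tin_a 0.9 [281. 203.] [511.  13.   9.] [564.  66.  89.] [131.  69.  80.]
scene tin_a 0.88 [260. 187.] [ 465. -184.   -4.] [572. -42.  90.] [106.  98.  90.]
scene tin_a 0.86 [245. 163.] [ 505. -222.    6.] [619. -31. 159.] [109. 100.  91.]
scene tin_a 0.75 [200. 202.] [ 548. -271.   -2.] [831.  12. 195.] [52. 52. 23.]
scene tin_a 0.63 [211. 165.] [ 606. -260.   34.] [ 661. -203.   91.] [73.5 39.  75. ]
scene tin_a 0.6 [288. 174.] [ 352. -200.    0.] [471. -48.  91.] [24. 76. 33.]
scene drawer_unit 0.73 [260. 268.] [476.   5.  -3.] [847. 317. 116.] [ 45.  84. 131.]
scene drill 0.61 [200. 205.] [ 548. -256.   -3.] [831.  13. 195.] [53. 52. 23.]
scene oil_bottle 0.82 [178. 160.] [ 649. -459.   -4.] [ 745. -272.  149.] [117. 110.  99.]
scene oil_bottle 0.39 [213. 198.] [ 639. -146.    1.] [ 712. -106.   26.] [154.  129.5  68. ]
scene screwdriver 0.68 [279. 154.] [ 352. -229.   11.] [ 441. -198.   31.] [185.  87.  26.]
scene padlock 0.47 [214. 200.] [ 643. -145.   -2.] [ 712. -105.   25.] [158. 140.
[... 1497 characters left out ...]
.57} [705. -25. 187.]
{'time_s': 1.0, 'qpos': array([-7.17918677e+01,  1.83106860e+01,  8.96400404e+01,  1.23270272e-03,
        7.20437663e+01, -1.14746255e+00]), 'qvel': array([ 0.05420334,  0.01889247, -0.06552065,  0.10678124,  0.02299042,
       -0.01897407]), 'effort': array([-9.55959658e-04, -4.12359345e+01, -2.32229733e+01,  7.29037332e-02,
        3.77192942e-02,  4.11160897e-06]), 'ee_pos': array([ 190.56718306, -542.51068456,  213.98104391]), 'ee_rot': array([ 1.79994470e+02, -1.06217504e-03,  1.93552149e+01]), 'force': array([ 0.26117385, -0.68890468,  0.1654231 ]), 'torque': array([-0.02164393, -0.03601268, -0.00034098]), 'gripper_force': 0.0, 'gripper_width': 91.27895622080598}
```

Run:
```python
import cv2,numpy as np
a=cv2.imread("pics/top0.png")[80:320,60:480]; b=cv2.imread("pics/scene0.png")[90:370,150:440]
cv2.imwrite("pics/t.png",cv2.resize(a,None,fx=1.9,fy=1.9,interpolation=cv2.INTER_CUBIC)); cv2.imwrite("pics/s.png",cv2.resize(b,None,fx=2,fy=2,interpolation=cv2.INTER_CUBIC))
```

```text
(no output)
```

View pics/t.png

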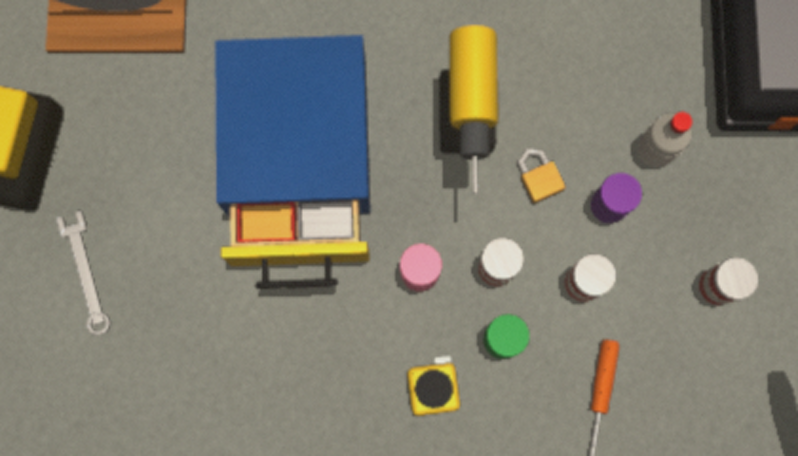

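View pics/s.png

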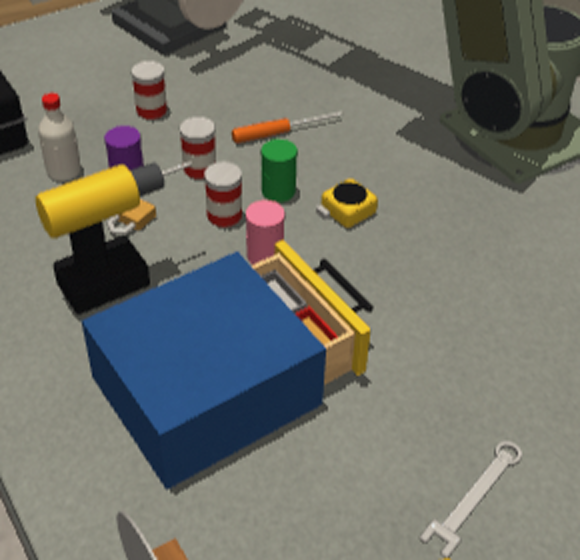

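The three red tins with a white band and steel lid are at full-image top pixels (324,218), (373,225) and (447,227). The pink (281,220), green (327,257) and purple (387,184) ones are look-alikes, which I leave alone. The crops confirm this. The drawer handle is at about (217,229). Next I measure the tin centres and the unit's heading.

Run:
```python
from h import *
d=np.load("top.npy"); p=cv2.imread("pics/top0.png")
i=optics.camera_info("top"); K=np.array(i["camera_matrix"]);v,u=np.mgrid[:420,:560]
P=(np.stack([u,v,np.ones_like(u)],-1)@np.linalg.inv(K).T*d[...,None]-np.array(i["t"]))@np.array(i["R"])
for c in [(324,218),(373,225),(447,227),(281,220),(327,257),(387,184)]:
    m=(np.hypot(u-c[0],v-c[1])<22)&(abs(P[...,2]-86)<6)
    q=P[m][:,:2].astype(np.float32); print(c,cv2.minEnclosingCircle(q)[0],q.mean(0),np.median(P[m][:,2]))
hsv=cv2.cvtColor(p,cv2.COLOR_BGR2HSV)
m=(hsv[...,0]>100)&(hsv[...,0]<120)&(hsv[...,1]>120)&(abs(P[...,2]-111)<6)
print("unit top",cv2.minAreaRect(P[m][:,:2].astype(np.float32)))
m=(hsv[...,2]<60)&(abs(P[...,2]-76)<8)&(abs(u-217)<35)&(abs(v-229)<8)
print("handle",cv2.minAreaRect(P[m][:,:2].astype(np.float32)))
m=(P[...,2]>100)&(P[...,0]>590)&(P[...,0]<850)&(P[...,1]>-90)&(P[...,1]<30)
print("drill",P[m].min(0),P[m].max(0))
```

```text
(324, 218) (542.956787109375, -76.27604675292969) [542.735    -75.568726] 84.96412202471979
(373, 225) (521.6519775390625, -197.7621612548828) [ 521.4763 -197.1246] 84.98019545631253
(447, 227) (516.4871826171875, -385.6151123046875) [ 516.4639 -384.8574] 85.02854634343477
(281, 220) (534.8123779296875, 32.908203125) [534.78253   32.814156] 85.14052855707762
(327, 257) (441.0857238769531, -81.40809631347656) [440.99222 -81.44796] 85.00561801381065
(387, 184) (632.6469116210938, -236.49984741210938) [ 631.9632  -236.38617] 84.9122438285154
unit top ((727.8771362304688, 207.65676879882812), (224.94908142089844, 199.53021240234375), 2.337104082107544)
handle ((515.3256225585938, 199.68490600585938), (23.176782608032227, 104.39112091064453), 0.4783526659011841)
drill [614.18892509 -65.36226172 145.62732988] [829.80428037  -3.93826619 198.29561735]
```

Emit:
send_rows(targets=[[[0,0,-0.09,0.08,0.23,0,1],[0,0,-0.09,0.08,0.23,0,1],[0,0,-0.01,0.08,0.23,0,1],[0,0,0,0.08,0.23,0,1],[0,0,0,0.08,0.23,0,1],[0,0,0,0.08,0.23,0,1],[0,0,0,0.08,0.23,0,1],[0,0,0,0.08,0.23,0,1],[0,0,0,0.08,0.23,0,1],[0,0,0,0.08,0.23,0,1],[0,0,0,0.08,0.23,0,1],[0,0,0,0.08,0.23,0,1]]], grip_force=20)

```text
time_s: 2.2
ee_pos: [382.9, 11.5, 214.4]
ee_rot: [180.0, -0.1, 2.3]
force: [0.4, -0.8, 0.4]
gripper_width: 0.4
gripper_force: 0.0
```

Emit:
send_rows(targets=[[[0,0,0,0.08,0.235,0,1],[0,0,0,0.08,0.235,0,1],[0,0,0,0.08,0.235,0,1],[0,0,0,0.08,0.235,0,1],[0,0,0,0,0,-0.21,1],[0,0,0,0,0,-0.21,1],[0,0,0,0,0,-0.21,1],[0,0,0,0,0,-0.21,1],[0,0,0,0.1,0,0,1],[0,0,0,0,0,0,1]]])

```text
time_s: 3.2
ee_pos: [468.2, 197.7, 45.1]
ee_rot: [180.0, -0.0, 2.2]
force: [0.5, 1.0, 0.4]
gripper_width: 0.6
gripper_force: 0.0
```

Emit:
send_rows(targets=[[[0,0,0,0.07,0.003,0,1],[0,0,0,0.07,0.003,0,1],[0,0,0,0.07,0.003,0,1],[0,0,0,0.07,0.003,0,1],[0,0,0,0,0,0,1]]])

```text
time_s: 3.7
ee_pos: [525.2, 200.4, 47.2]
ee_rot: [-179.9, -0.2, 2.2]
force: [-1.2, 0.5, 0.9]
gripper_width: 0.3
gripper_force: 0.0
```

Emit:
send_rows(targets=[[[0,0,0,0.04,0.001,0,1],[0,0,0,0.04,0.001,0,1],[0,0,0,0,0,0,1]]])

```text
time_s: 4.0
ee_pos: [540.0, 200.5, 46.5]
ee_rot: [-180.0, -0.1, 2.2]
force: [0.6, -0.3, -0.6]
gripper_width: 0.4
gripper_force: 0.0
```

Run:
```python
from h import *
p,d=optics.grab_frame("top"); cv2.imwrite("pics/t1.png",cv2.resize(p[90:270,140:340,::-1],None,fx=3,fy=3)); 
i=optics.camera_info("top"); K=np.array(i["camera_matrix"]);v,u=np.mgrid[:420,:560]
P=(np.stack([u,v,np.ones_like(u)],-1)@np.linalg.inv(K).T*d[...,None]-np.array(i["t"]))@np.array(i["R"])
hsv=cv2.cvtColor(p,cv2.COLOR_RGB2HSV)
for y0 in (130,140,260,270):
    m=(abs(P[...,1]-y0)<6)&(P[...,0]>480)&(P[...,0]<640)&(P[...,2]>85)
    ye=m&(hsv[...,0]>20)&(hsv[...,0]<35)&(hsv[...,1]>150); bl=m&(hsv[...,0]>100)&(hsv[...,0]<120)
    print(y0,P[ye][:,0].min(),P[ye][:,0].max(),P[bl][:,0].min())
print(env.state()["force"])
```

```text
130 600.8040708513263 616.3541491560256 619.0392981292589
140 540.9393474102843 613.450328139148 556.2090503310103Traceback (most recent call last):
  File "<stdin>", line 9, in <module>
    return umr_minimum(a, axis, None, out, keepdims, initial, where)
ValueError: zero-size array to reduction operation minimum which has no identity
```

View pics/t1.png

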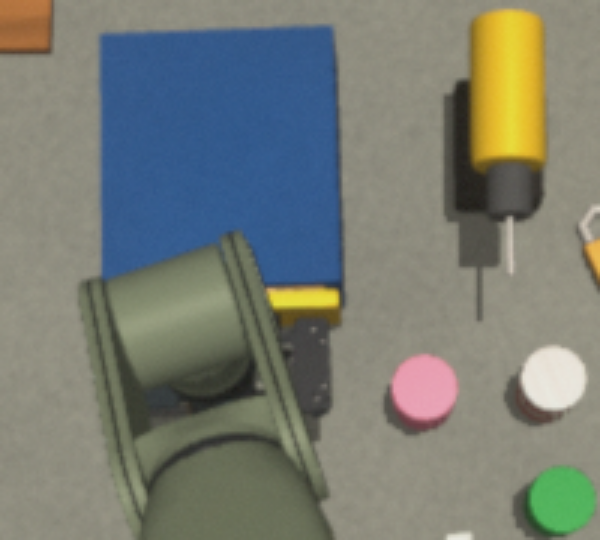

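The picture shows the yellow front, near (305,300), a few millimetres from the blue carcass. I keep pushing gently until it reaches the stop.

Emit:
send_rows(targets=[[[0,0,0,0.02,0.001,0,1],[0,0,0,0.01,0,0,1],[0,0,0,0,0,0,1]]])

```text
time_s: 4.35
ee_pos: [544.7, 200.5, 45.9]
ee_rot: [180.0, -0.0, 2.3]
force: [-0.8, 0.7, -0.1]
gripper_width: 0.5
gripper_force: 0.0
```

Emit:
send_rows(targets=[[[0,0,0,0.015,0,0,1],[0,0,0,0,0,0,1]]])

```text
time_s: 4.55
ee_pos: [544.9, 200.4, 45.8]
ee_rot: [180.0, 0.3, 2.2]
force: [-7.2, -0.0, 5.4]
gripper_width: 0.3
gripper_force: 3.3
```

Emit:
send_rows(targets=[[[0,0,0,0.015,0,0,1],[0,0,0,0,0,0,1],[0,0,0,0,0,0,1]]])

```text
time_s: 4.85
ee_pos: [545.0, 200.4, 45.8]
ee_rot: [180.0, 0.7, 2.2]
force: [-12.6, 1.7, 9.6]
gripper_width: 0.6
gripper_force: 6.6
```

Emit:
send_rows(targets=[[[0,0,0,-0.2,0,0,1],[0,0,0,0,0,0.22,1],[0,0,0,0,0,0.22,1],[0,0,0,0,0,0.22,1],[0,0,0,0,0,0.22,1],[0,0,0,0.02,-0.23,0,-1],[0,0,0,0.02,-0.23,0,-1],[0,0,0,0.02,-0.23,0,-1],[0,0,0,0.02,-0.23,0,-1],[0,0,0,0.02,-0.23,0,-1],[0,0,0,0.02,-0.23,0,-1],[0,0,0,0,0,0,-1]]])

```text
time_s: 6.05
ee_pos: [535.0, -80.6, 222.0]
ee_rot: [179.8, -0.0, 1.9]
force: [-0.4, 0.7, 0.0]
gripper_width: 53.9
gripper_force: 0.0
```

Run:
```python
from h import *
p,d=optics.grab_frame("top")
i=optics.camera_info("top"); K=np.array(i["camera_matrix"]);v,u=np.mgrid[:420,:560]
P=(np.stack([u,v,np.ones_like(u)],-1)@np.linalg.inv(K).T*d[...,None]-np.array(i["t"]))@np.array(i["R"])
hsv=cv2.cvtColor(p,cv2.COLOR_RGB2HSV)
for y0 in (130,200,280):
    m=(abs(P[...,1]-y0)<6)&(P[...,0]>480)&(P[...,0]<680)&(P[...,2]>85)
    ye=m&(hsv[...,0]>20)&(hsv[...,0]<35)&(hsv[...,1]>150); bl=m&(hsv[...,0]>100)&(hsv[...,0]<120)
    print(y0,P[ye][:,0].min() if ye.any() else 0,P[ye][:,0].max() if ye.any() else 0,P[bl][:,0].min() if bl.any() else 0)
w,_=optics.grab_frame("wrist"); s=env.state(); print(s["ee_pos"],s["force"])
cv2.imwrite("pics/w.png",np.hstack([w[:,:,::-1][::1,::1],])); cv2.imwrite("pics/t2.png",p[90:270,140:340,::-1].repeat(3,0).repeat(3,1))
```

```text
130 603.988871776588 619.3274475399135 619.7306920052431
200 601.5244833326764 616.319576451214 616.6372551846547
280 598.763503906505 610.7343483726244 612.7839665335158
[534.5692476  -76.34532301 221.87537516] [-0.28714858 -0.19974421 -0.19947468]
```

View pics/t2.png

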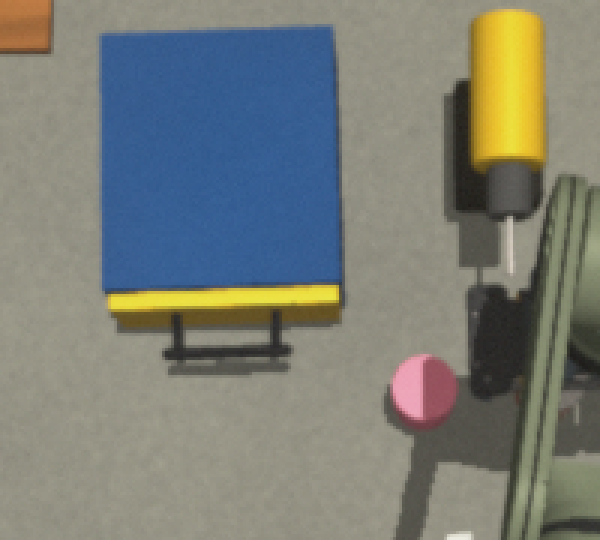

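The drawer is shut: its yellow front sits against the blue carcass at row 298. I go down on the first tin.

Emit:
send_rows(targets=[[[0,0,0,0.04,0,0,-1],[0,0,0,0,0,-0.24,-1],[0,0,0,0,0,-0.24,-1],[0,0,0,0,0,-0.24,-1],[0,0,0,0,0,-0.15,-1],[0,0,0,0,0,-0.09,-1],[0,0,0,0,0,0,1],[0,0,0,0,0,0,1],[0,0,0,0,0,0,1],[0,0,0,0,0,0,1],[0,0,0,0,0,0,1]]], grip_force=35)

```text
time_s: 7.25
ee_pos: [543.3, -75.2, 31.2]
ee_rot: [-180.0, -0.1, 2.2]
force: [0.5, 1.6, 1.9]
gripper_width: 55.3
gripper_force: 35.0
```

Emit:
send_rows(targets=[[[0,0,0,0,0,0.1,1],[0,0,0,0,0,0.1,1],[0,0,0,0,0,0,1],[0,0,0,0,0,0,1],[0,0,0,0,0,0,1],[0,0,0,0,0,0,1]]])

```text
time_s: 7.85
ee_pos: [541.6, -75.4, 68.8]
ee_rot: [-180.0, 0.1, 2.3]
force: [0.4, 0.1, -3.7]
gripper_width: 55.1
gripper_force: 35.0
```

Emit:
send_rows(targets=[[[0,0,0,0,0,0,1],[0,0,0,0,0,0,1]]])

```text
time_s: 8.05
ee_pos: [542.3, -75.5, 69.5]
ee_rot: [-180.0, 0.1, 2.3]
force: [0.7, -0.4, -3.5]
gripper_width: 55.0
gripper_force: 35.0
```

Emit:
send_rows(targets=[[[0,0,0,0,0,0,1],[0,0,0,0,0,0,1]]])

```text
time_s: 8.25
ee_pos: [542.5, -75.5, 69.9]
ee_rot: [180.0, 0.0, 2.3]
force: [-0.7, 1.5, -3.4]
gripper_width: 55.5
gripper_force: 35.0
```

3.5 N is about 0.36 kg, so this is a light tin. I set it back down and go to the second.

Emit:
send_rows(targets=[[[0,0,0,0,0,-0.1,1],[0,0,0,0,0,-0.06,1],[0,0,0,0,0,-0.03,1],[0,0,0,0,0,-0.01,1],[0,0,0,0,0,0,1],[0,0,0,0,0,0,1]]])

```text
time_s: 8.85
ee_pos: [541.9, -75.1, 31.0]
ee_rot: [-180.0, 0.1, 2.2]
force: [-3.6, 1.8, 5.2]
gripper_width: 55.3
gripper_force: 35.0
```

Emit:
send_rows(targets=[[[0,0,0,0,0,0,-1],[0,0,0,0,0,0,-1],[0,0,0,0,0,0,-1],[0,0,0,0,0,0,-1],[0,0,0,0,0,0.2,-1],[0,0,0,0,0,0.2,-1],[0,0,0,0,0,0.2,-1],[0,0,0,-0.035,-0.2,0,-1],[0,0,0,-0.035,-0.2,0,-1],[0,0,0,-0.035,-0.21,0,-1],[0,0,0,0,0,0,-1]]])

```text
time_s: 9.95
ee_pos: [521.0, -201.8, 150.1]
ee_rot: [179.9, -0.0, 2.0]
force: [-0.3, 0.6, -0.6]
gripper_width: 91.3
gripper_force: 0.0
```

Emit:
send_rows(targets=[[[0,0,0,0,0,-0.2,-1],[0,0,0,0,0,-0.2,-1],[0,0,0,0,0,-0.12,-1],[0,0,0,0,0,-0.08,-1],[0,0,0,0,0,0,1],[0,0,0,0,0,0,1],[0,0,0,0,0,0,1],[0,0,0,0,0,0,1],[0,0,0,0,0,0,1]]])

```text
time_s: 10.85
ee_pos: [522.1, -197.4, 30.9]
ee_rot: [180.0, -0.1, 2.2]
force: [-0.6, 1.2, 1.4]
gripper_width: 55.2
gripper_force: 35.0
```

Emit:
send_rows(targets=[[[0,0,0,0,0,0.1,1],[0,0,0,0,0,0.1,1],[0,0,0,0,0,0,1],[0,0,0,0,0,0,1],[0,0,0,0,0,0,1],[0,0,0,0,0,0,1],[0,0,0,0,0,0,1],[0,0,0,0,0,0,1]]])

```text
time_s: 11.65
ee_pos: [521.3, -197.4, 69.5]
ee_rot: [-180.0, 0.1, 2.3]
force: [-0.7, -1.6, -2.6]
gripper_width: 55.3
gripper_force: 35.0
```

Emit:
send_rows(targets=[[[0,0,0,0,0,0,1],[0,0,0,0,0,0,1]]])

```text
time_s: 11.85
ee_pos: [521.6, -197.5, 69.9]
ee_rot: [180.0, 0.0, 2.3]
force: [0.4, -0.2, -2.1]
gripper_width: 55.0
gripper_force: 35.0
```

This one is light too, about 0.25 kg, so the third should be the heaviest. I put this one back and go to the third.

Emit:
send_rows(targets=[[[0,0,0,0,0,-0.1,1],[0,0,0,0,0,-0.06,1],[0,0,0,0,0,-0.03,1],[0,0,0,0,0,-0.01,1],[0,0,0,0,0,0,1],[0,0,0,0,0,0,1],[0,0,0,0,0,0,-1],[0,0,0,0,0,0,-1],[0,0,0,0,0,0,-1],[0,0,0,0,0,0,-1]]])

```text
time_s: 12.85
ee_pos: [521.8, -197.7, 30.0]
ee_rot: [180.0, -0.0, 2.3]
force: [-0.1, 0.3, -0.6]
gripper_width: 84.1
gripper_force: 0.0
```

Emit:
send_rows(targets=[[[0,0,0,0,0,0.2,-1],[0,0,0,0,0,0.2,-1],[0,0,0,0,0,0.2,-1],[0,0,0,-0.005,-0.235,0,-1],[0,0,0,-0.005,-0.235,0,-1],[0,0,0,-0.005,-0.235,0,-1],[0,0,0,-0.01,-0.235,0,-1],[0,0,0,0,0,0,-1],[0,0,0,0,0,0,-1]]])

```text
time_s: 13.75
ee_pos: [516.1, -386.2, 149.3]
ee_rot: [-179.9, 0.0, 2.1]
force: [-0.2, -0.4, -0.0]
gripper_width: 91.2
gripper_force: 0.0
```

Run:
```python
from h import *
p,d=optics.grab_frame("top")
i=optics.camera_info("top"); K=np.array(i["camera_matrix"]);v,u=np.mgrid[:420,:560]
P=(np.stack([u,v,np.ones_like(u)],-1)@np.linalg.inv(K).T*d[...,None]-np.array(i["t"]))@np.array(i["R"])
for c in [(324,218),(373,225)]:
    m=(np.hypot(u-c[0],v-c[1])<22)&(abs(P[...,2]-86)<6)
    if m.any():
        q=P[m][:,:2].astype(np.float32); print(c,m.sum(),cv2.minEnclosingCircle(q)[0],np.median(P[m][:,2]),P[m][:,2].std())
s=env.state();print(s["ee_pos"],s["force"])
```

```text
(324, 218) 360 (540.7068481445312, -76.27693939208984) 84.75214333695212 2.4146800370671015
(373, 225) 364 (520.103515625, -197.84458923339844) 84.8525805302222 2.5368634306455036
[ 516.24065742 -385.02675467  149.46642087] [1.02131908 1.02079395 0.03772285]
```

Emit:
send_rows(targets=[[[0,0,0,0,0,-0.2,-1],[0,0,0,0,0,-0.2,-1],[0,0,0,0,0,-0.12,-1],[0,0,0,0,0,-0.08,-1],[0,0,0,0,0,0,1],[0,0,0,0,0,0,1],[0,0,0,0,0,0,1],[0,0,0,0,0,0,1],[0,0,0,0,0,0,1]]], grip_force=45)

```text
time_s: 14.7
ee_pos: [517.0, -385.3, 31.2]
ee_rot: [180.0, -0.1, 2.2]
force: [-0.3, 2.4, 3.9]
gripper_width: 54.8
gripper_force: 45.0
```

Emit:
send_rows(targets=[[[0,0,0,0,0,0.1,1],[0,0,0,0,0,0.1,1],[0,0,0,0,0,0,1],[0,0,0,0,0,0,1],[0,0,0,0,0,0,1],[0,0,0,0,0,0,1],[0,0,0,0,0,0,1],[0,0,0,0,0,0,1]]])

```text
time_s: 15.5
ee_pos: [516.4, -385.4, 69.4]
ee_rot: [-180.0, 0.0, 2.3]
force: [0.0, 0.2, -7.9]
gripper_width: 54.8
gripper_force: 45.0
```

7.9 N is about 0.8 kg, so this is the heaviest. I raise it to 200 mm and hold it there.

Emit:
send_rows(targets=[[[0,0,0,0,0,0.15,1],[0,0,0,0,0,0.2,1],[0,0,0,0,0,0.2,1],[0,0,0,0,0,0.15,1],[0,0,0,0,0,0.1,1],[0,0,0,0,0,0,1],[0,0,0,0,0,0,1],[0,0,0,0,0,0,1],[0,0,0,0,0,0,1],[0,0,0,0,0,0,1],[0,0,0,0,0,0,1],[0,0,0,0,0,0,1]]])

```text
time_s: 16.7
ee_pos: [516.5, -385.5, 229.7]
ee_rot: [-180.0, 0.0, 2.3]
force: [0.0, -0.7, -7.4]
gripper_width: 54.9
gripper_force: 45.0
```

Run:
```python
from h import *
p,d=optics.grab_frame("scene"); cv2.imwrite("pics/s2.png",cv2.resize(p[:370,100:440,::-1],None,fx=1.6,fy=1.6))
s=env.state();print(s["ee_pos"],s["force"],s["gripper_width"],s["gripper_force"])
```

```text
[ 516.55391346 -385.52765859  229.80740227] [ 0.27146611  0.22476224 -7.24954585] 54.814341886990555 45.00087016727775
```

View pics/s2.png

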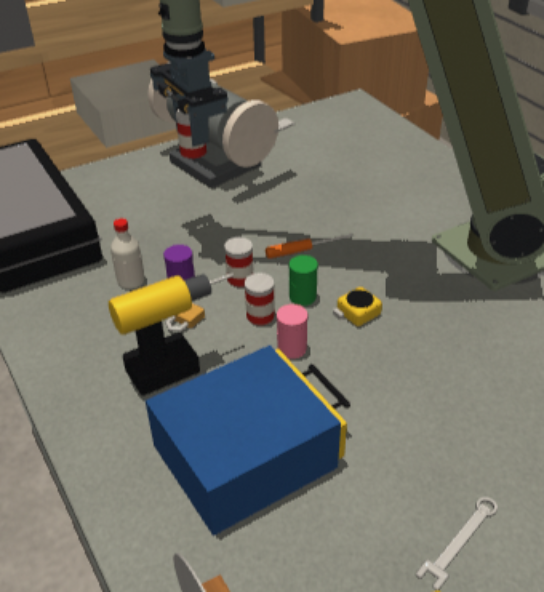

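The heaviest tin is held upright at (190,130). The two lighter tins stand at (239,262) and (260,300), the drawer is shut, and the bystanders have not moved.

```bash
python3 -c "
from workcell import env
print(env.job_done())"
```

```text
the job is handed in; nothing more can be done
None
```

The job is handed in, with no verdict returned: the drawer is shut, the two lighter tins (about 0.36 and 0.25 kg) stand back upright in place, and the heaviest (about 0.8 kg) is held upright and still about 20 cm above the counter.

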